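# Count three caps into the kit tray and hold the clip open on the job card

## Robot

A 7-joint arm with a two-finger parallel gripper is mounted at the origin on a cart in front of the work surface, level with it; the furniture and walls round the work are solid. World frame = base frame: x ahead of the robot, y to its left, z up, the work surface at z = 0. Lengths are in m, angles in rad, forces in N, time in s.
With the tool pointing down it reaches from about 0.35 to 0.9 m from the base axis. Payload 19.9 kg.
Tool frame: the origin (TCP) lies between the finger pads; the fingertips stand 14 mm ahead of it and the grasp point (between the pads) lies 5 mm behind it; z points along the fingers, y is the line along which they close (so a half turn about z gives the same grasp; the last joint's range is limited). The gripper opens to 85 mm and grips with 20 to 120 N. Pads are 22 mm wide; open, the fingers measure 114 mm over their backs; the gripper's body (76 mm by 85 mm) begins 54 mm behind the grasp point. The pads swing forward as they close: fully open they stand 13 mm farther back than shut.
Start: joints at [-1.145, 0.417, -0.01, 1.614, 0.005, 1.111, -0.053], TCP at [0.282, 0.558, 0.245] pointing down, gripper open.
Joint ranges: [-2.81, 2.81], [-0.39, 2.02], [-1.27, 1.25], [0.06, 2.57], [-1.19, 4.33], [0.19, 2], [-2.82, 2.82]. Speed limits (rad/s): [1.89, 1.89, 2.39, 2.39, 3.01, 3.01, 3.01].

## Interface

Orientations are given as a unit quaternion [w, x, y, z].
In Python, from station import telemetry, grab_frame, camera_model, order gives the robot as it stands.
- The arm moves only by the tool carry_out, never from a script. Its argument "deltas" is a list of rows, each a list of 2 entries, a list of its own where there are three numbers: the shift along the tool's x, y, z scaled (see below), then the turn about the tool's z scaled (see below). In form: [[[tx, ty, tz], turn], ...]. A call has 1 to 8 rows; each row shifts and turns the commanded pose from where the row before left it, along the tool's axes as they then stand; what a row does not reach is not made up. The controller multiplies each number of a shift by 20 mm and each number of a turn by 4 degrees. A row lasts 1/8 s, in which the tool goes at most 62.5 mm and 10.7 degrees, less where a joint would pass 70% of its speed; a pose out of reach is approached as far as the arm can. A call with a number of a shift or a turn outside -1 to 1 is refused whole. A call with a gripper value outside its range is refused whole. "jaw" is the closure, from 0 (fully open) to 1 (shut), set as the call begins (left out, the last holds). The fingers move at their own pace and stop on an object; "squeeze" is the grip in N (left out, the last holds). Time passes only in rows, so rows that do not move let the fingers close. It gives the time, the measured TCP pose, the force, the opening and the grip force at its end, in the units of the state.
- telemetry.sense(): the state, without advancing time (a new reading comes with each control period).
- grab_frame(name): name is "scene" or "top"; returns (picture, depth): 384x512x3 uint8, blue, green, red; 384x512 float32, m along the optical axis (not along the pixel's ray), 0 where there is no reading.
- camera_model(name): a dict with "fx", "fy", "cx", "cy" (pixels), "extrinsics" (4x4, takes a point from world to camera coordinates). Camera axes: x right, y down, z forward; pixel columns grow to the right and rows downward; lengths in m; the calibration is good to about 2 mm. A picture is of the moment at which its call begins. camera_model takes no time and is no camera call.
- order.finish_job(): hands the job in; it is judged then, once.
The state is a dict: "time": time; "joints": joint angles; "joint_velocities": joint speeds; "tau": joint torques, N m; "position": TCP position; "tool_rot": TCP orientation; "force": force on the tool from outside, world axes, zero at the start; "wrist_torque": the same for the moment, N m; "width": opening from 0.0 (shut) to 1.0 (fully open); "finger_force": force on a finger pad.
Only numpy, scipy, OpenCV 4.12 (cv2) and the standard library are available. Lean on these libraries where they do the work, as an engineer would, in place of code of your own. Each camera call takes 0.05 s, during which the arm holds its last target. There are 200 camera calls.

## Task

Count exactly three of the four brass blanking caps into the kit tray, leaving the fourth on the counter. Then take the spring clip by its handles, squeeze it wide open and carry it to the upright free edge of the job card that faces you, so that the edge stands well between the gaping jaws, one jaw on each side and neither touching the card. Finish holding it there, squeezed open in the air, ready for a slip to be tucked in: do not let go. Leave the tape roll, tin and mug alone.

Things in the scene. Friction and masses are not known exactly. Their poses are not given: they have to be found in the camera images.
- tray: fixed open steel tray, 158 mm (its x) by 128 mm (its y) outside, walls 4 mm thick and 22 mm high, floor 4 mm thick; origin at the centre of its underside on the work surface
- card_stand: fixed stand: dark steel foot 100 mm (x) by 60 mm (y) by 14 mm with two cheeks up to z = 30 mm that hold an upright white job card, 4 mm thick, 130 mm long (x) and 103 mm high (z = 12 to 115 mm), lying in the stand's x-z plane. The card overhangs the foot by 35 mm toward -x, the robot's side. Origin at the centre of the foot's underside
- card_edge (a point): point a little above half-way up the upright free edge of the card that faces the robot, 85 mm in front (-x) of the stand's origin and 70 mm above the work surface; here usable card reaches 45 mm up and 58 mm down. x points from the edge level into the card, y is normal to the card's faces (which lie at y = +2 and -2 mm), z up
- clip: loose grey spring clip like a large clothes peg, 110 g at most, lying on its side so that its pivot axis (z) is upright; 24 mm high as it lies. Jaws point along +x, handles along -x. Origin at the pivot, on its underside
- clip_pivot (a point): the clip's pivot at half height, 12 mm above its underside; axes as clip. The pivot pin with its coil is 13 mm across
- clip_grip (a point): point midway between the two handles, 38 mm behind (-x of) the pivot at half height: the place to squeeze, along y. The handles reach from 6 to 52 mm behind the pivot (58 mm when squeezed), are 24 mm high (z) and 4 mm thick, and splay apart toward their ends when the clip is shut: 45 mm wide overall at this point, 55 mm at the ends. Fully squeezed they lie parallel, 17 mm wide overall, against a stop. Squeezing takes 3 N a side at first and 6 N at the stop
- clip_left (a joint): angle of the half at the clip's +y side: 0 shut, 0.34 rad at the stop (handles squeezed). A spring drives it shut. Both halves move alike and oppositely, so the clip's x axis always halves the gap
- clip_right (a joint): the same for the half at the -y side: 0 shut, 0.34 rad fully spread
- clip_left_tip (a point): front end of the +y jaw on its inner face, half-way up; the jaw is 50 mm long from the pivot, 5 mm thick, 20 mm high. Fully spread, the two tips stand 33 mm apart
- clip_right_tip (a point): the same for the -y jaw
- cap0_center (a point): brass blanking cap, a knurled round disc 34 mm across and 26 mm high (60 g), standing on its flat underside; one of four alike. Point at its centre, 13 mm above its underside
- cap0: the same cap; origin at the centre of its underside
- cap1_center (a point): brass blanking cap, a knurled round disc 34 mm across and 26 mm high (60 g), standing on its flat underside; one of four alike. Point at its centre, 13 mm above its underside
- cap1: the same cap; origin at the centre of its underside
- cap2_center (a point): brass blanking cap, a knurled round disc 34 mm across and 26 mm high (60 g), standing on its flat underside; one of four alike. Point at its centre, 13 mm above its underside
- cap2: the same cap; origin at the centre of its underside
- cap3_center (a point): brass blanking cap, a knurled round disc 34 mm across and 26 mm high (60 g), standing on its flat underside; one of four alike. Point at its centre, 13 mm above its underside
- cap3: the same cap; origin at the centre of its underside
- tape_roll: roll of white tape, 66 mm across, 19 mm high, lying flat between tray and card stand; a bystander to be left alone; origin at the centre of its underside
- tin: food tin 57 mm across, 72 mm high, standing at the back; a bystander to be left alone; origin at the centre of its underside
- mug: small cream mug, 63 mm, 49 mm high, standing in front of the sink; a bystander to be left alone; origin at the centre of its underside
Mind the look-alikes: they are no part of the job. What is shaped like the cap2 but turquoise is not meant.

How it is judged:
On the way, in this order (a step that is already met when the one before it is completed fails the run):
1. exactly three caps lie in the tray, let go, and the fourth is on the counter (((x of cap0_center in the frame of tray between -0.073 and 0.073 m and y of cap0_center in the frame of tray between -0.058 and 0.058 m and z of cap0_center in the frame of tray between 0 and 0.035 m and x of cap1_center in the frame of tray between -0.073 and 0.073 m and y of cap1_center in the frame of tray between -0.058 and 0.058 m and z of cap1_center in the frame of tray between 0 and 0.035 m and x of cap2_center in the frame of tray between -0.073 and 0.073 m and y of cap2_center in the frame of tray between -0.058 and 0.058 m and z of cap2_center in the frame of tray between 0 and 0.035 m and (x of cap3_center in the frame of tray above 0.085 m or x of cap3_center in the frame of tray below -0.085 m or y of cap3_center in the frame of tray above 0.07 m or y of cap3_center in the frame of tray below -0.07 m) and height (world z) of cap3_center between 0 and 0.035 m) or (x of cap0_center in the frame of tray between -0.073 and 0.073 m and y of cap0_center in the frame of tray between -0.058 and 0.058 m and z of cap0_center in the frame of tray between 0 and 0.035 m and x of cap1_center in the frame of tray between -0.073 and 0.073 m and y of cap1_center in the frame of tray between -0.058 and 0.058 m and z of cap1_center in the frame of tray between 0 and 0.035 m and (x of cap2_center in the frame of tray above 0.085 m or x of cap2_center in the frame of tray below -0.085 m or y of cap2_center in the frame of tray above 0.07 m or y of cap2_center in the frame of tray below -0.07 m) and height (world z) of cap2_center between 0 and 0.035 m and x of cap3_center in the frame of tray between -0.073 and 0.073 m and y of cap3_center in the frame of tray between -0.058 and 0.058 m and z of cap3_center in the frame of tray between 0 and 0.035 m) or (x of cap0_center in the frame of tray between -0.073 and 0.073 m and y of cap0_center in the frame of tray between -0.058 and 0.058 m and z of cap0_center in the frame of tray between 0 and 0.035 m and (x of cap1_center in the frame of tray above 0.085 m or x of cap1_center in the frame of tray below -0.085 m or y of cap1_center in the frame of tray above 0.07 m or y of cap1_center in the frame of tray below -0.07 m) and height (world z) of cap1_center between 0 and 0.035 m and x of cap2_center in the frame of tray between -0.073 and 0.073 m and y of cap2_center in the frame of tray between -0.058 and 0.058 m and z of cap2_center in the frame of tray between 0 and 0.035 m and x of cap3_center in the frame of tray between -0.073 and 0.073 m and y of cap3_center in the frame of tray between -0.058 and 0.058 m and z of cap3_center in the frame of tray between 0 and 0.035 m) or ((x of cap0_center in the frame of tray above 0.085 m or x of cap0_center in the frame of tray below -0.085 m or y of cap0_center in the frame of tray above 0.07 m or y of cap0_center in the frame of tray below -0.07 m) and height (world z) of cap0_center between 0 and 0.035 m and x of cap1_center in the frame of tray between -0.073 and 0.073 m and y of cap1_center in the frame of tray between -0.058 and 0.058 m and z of cap1_center in the frame of tray between 0 and 0.035 m and x of cap2_center in the frame of tray between -0.073 and 0.073 m and y of cap2_center in the frame of tray between -0.058 and 0.058 m and z of cap2_center in the frame of tray between 0 and 0.035 m and x of cap3_center in the frame of tray between -0.073 and 0.073 m and y of cap3_center in the frame of tray between -0.058 and 0.058 m and z of cap3_center in the frame of tray between 0 and 0.035 m)) and linear speed of each of cap0, cap1, cap2, cap3 below 0.03 m/s and contact force between the fingers and cap0 below 0.2 N and contact force between the fingers and cap1 below 0.2 N and contact force between the fingers and cap2 below 0.2 N and contact force between the fingers and cap3 below 0.2 N), for 0.2 s.
2. the clip is held spread open around the card's front edge, not touching the card (value of joint each of clip_left, clip_right above 0.2 rad and y of clip_left_tip in the frame of card_edge above 0.004 m and y of clip_right_tip in the frame of card_edge below -0.004 m and x of each of clip_left_tip, clip_right_tip in the frame of card_edge above 0.008 m and x of clip_pivot in the frame of card_edge below -0.006 m and z of clip_pivot in the frame of card_edge between -0.038 and 0.038 m and angle between clip_pivot's own z axis and vertical below 0.35 rad and contact force between clip and card_stand below 0.5 N and contact force between the fingers and clip above 2 N and linear speed of clip below 0.03 m/s), for 0.3 s.
At the end, for the whole second after the job is handed in: Three caps still in the tray, the fourth on the counter; clip in the fingers, each half spread over 0.2 rad, level within 0.35 rad, within 38 mm in height of card_edge; both tips 8 mm or more past the edge, one each side, pivot 6 mm or more short of it; under 0.5 N on the card, still (all of step 1 and all of step 2); the arm keeps its last pose, push and grip.
It fails at once if the tape roll is shoved more than 25 mm or tipped (distance of tape_roll from where it was at the start of the episode above 0.025 m or angle between tape_roll's own z axis and vertical above 0.5 rad).
It fails at once if the tin is shoved more than 25 mm or tipped (distance of tin from where it was at the start of the episode above 0.025 m or angle between tin's own z axis and vertical above 0.5 rad).
It fails at once if the mug is shoved more than 25 mm or tipped (distance of mug from where it was at the start of the episode above 0.025 m or angle between mug's own z axis and vertical above 0.5 rad).
It also fails if it takes over 72 s, if anything falls off the work surface, if the arm or the gripper's body presses on something with over 40 N, if the wrist force passes 120 N, or if a joint passes its speed limit or range.

## Working session

There is one attempt and no reset: what is moved stays moved. The work goes in short steps, Python scripts to look and compute and a tool call to move; the robot and the scene stay as the last step left them, time stands still between calls to the robot, and variables do not carry over. Pictures are saved under pics/ and viewed, at most 10 in all, crops included, and the job is handed in when it is done.

Besides the shell and the picture viewer there is one more tool, called after ">>>" as name(argument=value, ...), one argument or row to a line, values as JSON. carry_out: Moves the arm, as the interface text tells. Its arguments: {"type":"object","properties":{"deltas":{"type":"array"},"jaw":{"type":"number"},"squeeze":{"type":"number"}},"required":["deltas"]}

```bash
ls; mkdir -p pics; cat > h.py <<'E'
import numpy as np, cv2
from station import telemetry, grab_frame, camera_model, order
def world(name,depth):
    m=camera_model(name);h,w=depth.shape
    u,v=np.meshgrid(np.arange(w),np.arange(h))
    P=np.stack([(u-m['cx'])/m['fx']*depth,(v-m['cy'])/m['fy']*depth,depth,np.ones_like(depth)],-1)
    return (P@np.linalg.inv(np.array(m['extrinsics'])).T)[...,:3]
E
python3 - <<'E'
from h import *
for n in("top","scene"):
    p,d=grab_frame(n);cv2.imwrite(f"pics/{n}0.png",p);np.save(n+"0.npy",d)
    m=camera_model(n);print(n,m['fx'],np.round(np.linalg.inv(m['extrinsics']),3).tolist())
print(telemetry.sense())
E
```

```text
pics
top 354.7182990820598 [[-0.015, -0.998, 0.062, 0.512], [-1.0, 0.014, -0.014, 0.034], [0.013, -0.062, -0.998, 1.084], [0.0, 0.0, 0.0, 1.0]]
scene 357.54779536479873 [[-0.672, -0.371, 0.641, -0.029], [-0.741, 0.331, -0.584, 0.573], [0.004, -0.868, -0.497, 0.548], [0.0, 0.0, 0.0, 1.0]]
{'time': 0.1, 'joints': array([-1.14449697,  0.41791918, -0.01034079,  1.61410477,  0.00469619,
        1.11069649, -0.05300617]), 'joint_velocities': array([-0.00188496, -0.00144386,  0.00214823, -0.00014905,  0.00074858,
       -0.00035892, -0.00046428]), 'tau': array([ 1.54040728e-03, -8.65830374e+01,  6.80302195e-01, -4.35640419e+01,
        1.92185602e-02,  4.90766062e-03, -2.15557287e-05]), 'position': array([0.28168061, 0.55759656, 0.24472345]), 'tool_rot': array([-9.49990208e-05,  2.31755886e-01,  9.72773820e-01, -5.43570274e-04]), 'force': array([-0.8171447 ,  0.00876051, -0.69928093]), 'wrist_torque': array([-0.01135293, -0.03169672, -0.02044425]), 'finger_force': 0.0, 'width': 1.0004798604487752}
```

View pics/top0.png

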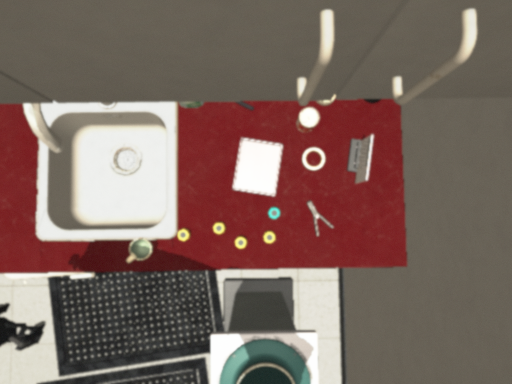

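View pics/scene0.png

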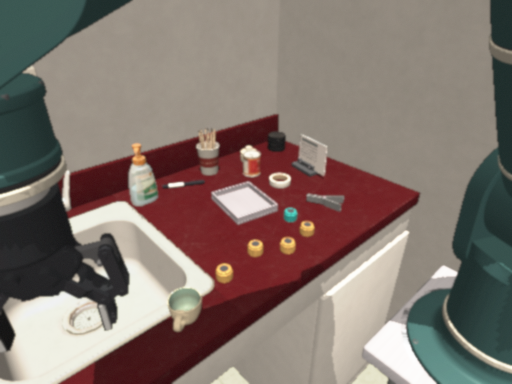

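The top view shows four yellow caps at (183,235), (219,228), (240,243) and (269,238). The turquoise look-alike is at (274,213), the clip at (318,218), the tray at (258,167), the card stand at (361,158), the tape roll at (314,158), the tin at (308,118) and the mug at (140,250). The only thing that could be taken for a cap is the turquoise one, so I choose the yellow ones. Next is a close crop and measurements.

```bash
python3 - <<'E'
from h import *
p=cv2.imread("pics/top0.png");d=np.load("top0.npy");W=world("top",d)
cv2.imwrite("pics/crop1.png",cv2.resize(p[95:265,170:410],None,fx=3.3,fy=3.3,interpolation=cv2.INTER_CUBIC))
print("counter z",np.median(W[200:225,190:210,2]))
def blob(name,u0,u1,v0,v1,zlo,zhi,rect=0):
    s=W[v0:v1,u0:u1].reshape(-1,3);k=(s[:,2]>zlo)&(s[:,2]<zhi);q=s[k]
    r=cv2.minAreaRect((q[:,:2]*1000).astype(np.float32))
    print(name,len(q),"mean",q.mean(0).round(4),"max/min",q.max(0).round(3),q.min(0).round(3),"rect",np.round(r[0],1),np.round(r[1],1),round(r[2],1))
for i,(u,v) in enumerate([(183,235),(219,228),(240,243),(269,238),(274,213)]): blob(f"cap{i}",u-10,u+11,v-10,v+11,.018,.04)
blob("tray",225,290,132,202,.012,.04)
blob("clip",300,340,195,242,.01,.04)
blob("stand",340,385,128,190,.008,.2)
blob("card",340,385,128,190,.06,.2)
blob("tape",300,330,142,172,.008,.04)
blob("mug",120,158,235,265,.01,.08)
E
```

```text
counter z -0.0006875533856877114
cap0 101 mean [0.4491 0.2341 0.0246] max/min [0.465 0.25  0.029] [0.433 0.219 0.018] rect [449.  234.1] [32.5 29.9] 3.3
cap1 98 mean [0.4674 0.129  0.0247] max/min [0.482 0.146 0.03 ] [0.452 0.115 0.018] rect [467.1 130.5] [30.2 29.8] 89.4
cap2 100 mean [0.4243 0.0653 0.0248] max/min [0.439 0.08  0.031] [0.407 0.05  0.018] rect [422.9  65.4] [29.9 32.7] 89.6
cap3 97 mean [ 0.438  -0.02    0.0248] max/min [ 0.453 -0.006  0.029] [ 0.423 -0.036  0.018] rect [437.8 -21.1] [30.2 29.8] 88.5
cap4 94 mean [ 0.5094 -0.0356  0.0248] max/min [ 0.524 -0.019  0.031] [ 0.494 -0.053  0.019] rect [509.6 -35.5] [32.2 29.7] 26.4
tray 286 mean [0.6536 0.0119 0.0205] max/min [0.737 0.085 0.027] [ 0.563 -0.062  0.012] rect [650.   11.2] [128.  158.1] 80.1
clip 149 mean [ 0.4978 -0.1625  0.0204] max/min [ 0.543 -0.137  0.028] [ 0.441 -0.207  0.01 ] rect [ 496.9 -161.4] [99.9 50.6] 29.1
stand 826 mean [ 0.6673 -0.2901  0.0517] max/min [ 0.732 -0.263  0.119] [ 0.596 -0.308  0.008] rect [ 664.7 -283. ] [ 32.8 135.1] 81.2
card 324 mean [ 0.6591 -0.2951  0.0925] max/min [ 0.724 -0.284  0.119] [ 0.596 -0.308  0.06 ] rect [ 660.2 -296. ] [  5.9 129.5] 81.2
tape 182 mean [ 0.6721 -0.1585  0.0174] max/min [ 0.705 -0.126  0.025] [ 0.639 -0.19   0.008] rect [ 672.1 -158.7] [62.3 65.4] 43.9
mug 328 mean [0.4067 0.3645 0.0313] max/min [0.447 0.397 0.052] [0.373 0.323 0.01 ] rect [407.3 359. ] [71.5 73.3] 85.6
```

View pics/crop1.png

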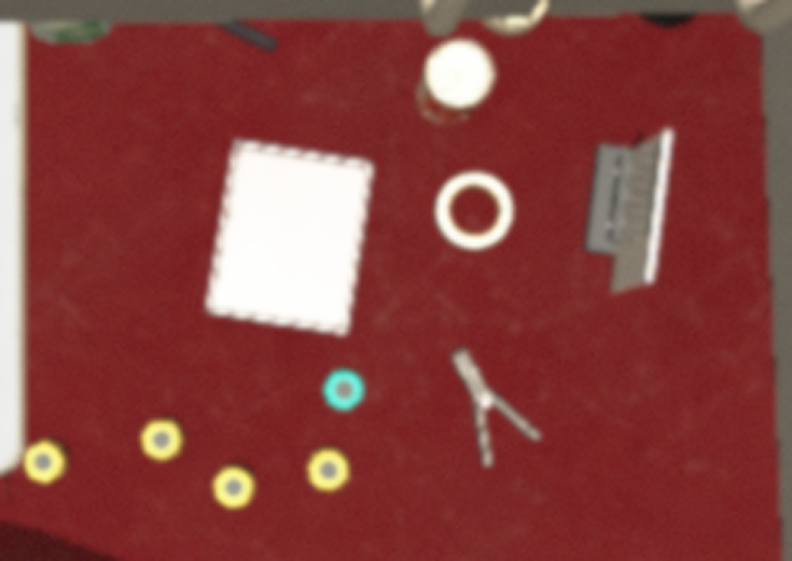

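Crop check: the four yellow discs are the caps and the turquoise one is excluded. The clip's pivot is at about crop (487,398) and its jaws point up-left. The card's near edge is at about crop (648,280). I'm starting the motion.

```bash
cat >> h.py <<'E'
from scipy.spatial.transform import Rotation as Rn
def go(x,y,z,yaw=None):
    "units of total shift (tool axes after turning tool-y to yaw deg) from the measured pose"
    s=telemetry.sense();q=s['tool_rot'];R=Rn.from_quat([q[1],q[2],q[3],q[0]]).as_matrix()
    a=np.degrees(np.arctan2(R[1,1],R[0,1]));yaw=a if yaw is None else yaw
    c,n=np.cos(np.radians(yaw)),np.sin(np.radians(yaw))
    d=np.array([x,y,z])-s['position'];T=np.array([[-n,c,0],[c,n,0],[0,0,-1]]).T if 0 else np.array([[n,-c,0],[c,n,0],[0,0,-1]])
    T[0]*=np.sign(np.cross(T[1],T[2])@T[0])
    print("yaw",a.round(1),"turn units",round(-(yaw-a)/4,2),"shift units",(T@d/.02).round(2),"pos",s['position'].round(4),"t",round(s['time'],2),"w",round(s['width'],3))
E
```

>>> carry_out(
  deltas=[
    [[0,0,0.5],-0.85],
    [[0,0,0.5],-0.85],
    [[0,0,0.5],-0.85],
    [[0,0,0.5],-0.85],
    [[0,0,0.5],-0.85],
    [[-0.6,-1,0.5],0],
    [[-0.6,-1,0.5],0],
    [[-0.6,-1,0.5],0],
  ],
  jaw=0.25,
)

```text
time: 1.1
position: [0.3072, 0.4917, 0.1646]
tool_rot: [-0.0, 0.085, 0.996, -0.0]
force: [0.1, 0.4, 0.2]
width: 0.753
finger_force: 0.0
```

>>> carry_out(
  deltas=[
    [[-0.7,-1,0.2],0],
    [[-0.7,-1,0.2],0],
    [[-0.7,-1,0.2],0],
    [[-0.7,-1,0.2],0],
    [[-0.7,-1,0.2],0],
    [[-0.7,-1,0.2],0],
    [[-0.7,-1,0.2],0],
    [[-0.7,-1,0.2],0],
  ],
)

```text
time: 2.1
position: [0.3907, 0.3148, 0.1334]
tool_rot: [0.0, 0.086, 0.996, 0.0]
force: [-0.3, -0.4, -0.2]
width: 0.754
finger_force: 0.0
```

>>> carry_out(
  deltas=[
    [[-0.7,-1,0.3],0],
    [[-0.7,-1,0.3],0],
    [[-0.7,-1,0.3],0],
    [[-0.7,-1,0.3],0],
    [[-0.7,-1,0.3],0],
    [[-0.7,-1,0.3],0],
    [[-0.7,-1,0.3],0],
    [[-0.5,-1,0.3],0],
  ],
)

```text
time: 3.1
position: [0.4699, 0.1386, 0.0853]
tool_rot: [0.0, 0.086, 0.996, 0.0]
force: [-0.5, 0.4, 0.2]
width: 0.751
finger_force: 0.0
```

```bash
python3 - <<'E'
from h import *
go(.467,.130,.018)
E
```

```text
yaw 80.2 turn units -0.0 shift units [ 0.07 -0.45  3.36] pos [0.4699 0.1386 0.0853] t 3.1 w 0.751
```

>>> carry_out(
  deltas=[
    [[0,-0.45,0.4],0],
    [[0,0,1],0],
    [[0,0,1],0],
    [[0,0,0.95],0],
    [[0,0,0],0],
  ],
)

```text
time: 3.72
position: [0.4667, 0.131, 0.0173]
tool_rot: [-0.001, 0.085, 0.996, -0.0]
force: [-0.2, 0.8, -0.0]
width: 0.753
finger_force: 0.0
```

>>> carry_out(
  deltas=[
    [[0,0,0],0],
    [[0,0,0],0],
    [[0,0,0],0],
    [[0,0,0],0],
    [[0,0,-0.5],0],
    [[0,0,-1],0],
    [[0,0,-1],0],
    [[0,0,-1],0],
  ],
  jaw=1,
  squeeze=30,
)

```text
time: 4.72
position: [0.4679, 0.131, 0.0898]
tool_rot: [0.0, 0.085, 0.996, 0.0]
force: [-0.4, 0.6, -1.3]
width: 0.379
finger_force: 30.1
```

```bash
python3 - <<'E'
from h import *
go(.694,.003,.025)
E
```

```text
yaw 80.2 turn units -0.0 shift units [-12.23  -4.38   3.24] pos [0.4679 0.131  0.0898] t 4.72 w 0.379
```

>>> carry_out(
  deltas=[
    [[-0.95,-0.35,0],0],
    [[-0.95,-0.35,0],0],
    [[-0.95,-0.35,0],0],
    [[-0.95,-0.35,0],0],
    [[-0.95,-0.35,0],0],
    [[-0.95,-0.35,0],0],
    [[-0.95,-0.35,0],0],
    [[-0.95,-0.35,0],0],
  ],
)

```text
time: 5.72
position: [0.6091, 0.0485, 0.0875]
tool_rot: [-0.001, 0.086, 0.996, -0.0]
force: [0.4, -0.0, -1.2]
width: 0.382
finger_force: 30.1
```

>>> carry_out(
  deltas=[
    [[-0.95,-0.35,0],0],
    [[-0.95,-0.35,0],0],
    [[-0.95,-0.35,0],0],
    [[-0.95,-0.35,0],0],
    [[-0.8,-0.2,0.3],0],
    [[0,0,1],0],
    [[0,0,1],0],
    [[0,0,0.9],0],
  ],
)

```text
time: 6.72
position: [0.6924, 0.0029, 0.0222]
tool_rot: [-0.001, 0.085, 0.996, -0.0]
force: [-5.0, -1.8, 43.4]
width: 0.379
finger_force: 35.3
```

>>> carry_out(
  deltas=[
    [[0,0,0],0],
  ],
)

```text
time: 6.85
position: [0.6925, 0.0029, 0.0224]
tool_rot: [-0.001, 0.085, 0.996, -0.0]
force: [-0.3, 0.1, -0.6]
width: 0.379
finger_force: 33.5
```

>>> carry_out(
  deltas=[
    [[0,0,0],0],
    [[0,0,0],0],
    [[0,0,0],0],
    [[0,0,-0.5],0],
    [[0,0,-1],0],
    [[0,0,-1],0],
    [[0,0,-0.8],0],
    [[1,0,0],0],
  ],
  jaw=0.4,
)

```text
time: 7.85
position: [0.6749, 0.0058, 0.0926]
tool_rot: [0.002, 0.086, 0.996, 0.0]
force: [-0.3, 0.6, -0.8]
width: 0.598
finger_force: 0.0
```

```bash
python3 - <<'E'
from h import *
go(.4235,.065,.018)
E
```

```text
yaw 80.2 turn units -0.0 shift units [12.89  0.77  3.73] pos [0.6749 0.0058 0.0926] t 7.85 w 0.598
```

>>> carry_out(
  deltas=[
    [[1,0,0],0],
    [[1,0,0],0],
    [[1,0,0],0],
    [[1,0.1,0],0],
    [[1,0.1,0],0],
    [[1,0.1,0],0],
    [[1,0.1,0],0],
    [[1,0.1,0],0],
  ],
  jaw=0.25,
)

```text
time: 8.85
position: [0.5172, 0.0433, 0.0911]
tool_rot: [0.0, 0.085, 0.996, 0.0]
force: [-0.4, 0.8, 0.2]
width: 0.749
finger_force: 0.0
```

>>> carry_out(
  deltas=[
    [[1,0.1,0],0],
    [[1,0.1,0],0],
    [[1,0,0],0],
    [[1,0,0],0],
    [[0.8,0,0.6],0],
    [[0,0,0.7],0],
    [[0,0,0],0],
  ],
)

```text
time: 9.72
position: [0.424, 0.0633, 0.0639]
tool_rot: [-0.0, 0.086, 0.996, -0.0]
force: [0.1, -0.6, 0.3]
width: 0.755
finger_force: 0.0
```

```bash
python3 - <<'E'
from h import *
go(.4235,.065,.018)
E
```

```text
yaw 80.2 turn units -0.0 shift units [0.04 0.08 2.29] pos [0.424  0.0633 0.0639] t 9.72 w 0.755
```

>>> carry_out(
  deltas=[
    [[0,0.08,0.9],0],
    [[0,0,0.9],0],
    [[0,0,0.5],0],
    [[0,0,0],0],
  ],
)

```text
time: 10.22
position: [0.4241, 0.0649, 0.0181]
tool_rot: [-0.0, 0.086, 0.996, -0.0]
force: [-0.2, 0.6, -0.1]
width: 0.746
finger_force: 0.0
```

>>> carry_out(
  deltas=[
    [[0,0,0],0],
    [[0,0,0],0],
    [[0,0,0],0],
    [[0,0,0],0],
    [[0,0,-0.6],0],
    [[0,0,-1],0],
    [[0,0,-1],0],
    [[0,0,-1],0],
  ],
  jaw=1,
)

```text
time: 11.22
position: [0.4241, 0.065, 0.0919]
tool_rot: [0.0, 0.085, 0.996, 0.0]
force: [-0.0, -0.2, 0.2]
width: 0.386
finger_force: 30.3
```

```bash
python3 - <<'E'
from h import *
go(.650,.011,.0235)
E
```

```text
yaw 80.2 turn units -0.0 shift units [-11.59  -0.74   3.42] pos [0.4241 0.065  0.0919] t 11.22 w 0.386
```

>>> carry_out(
  deltas=[
    [[-0.95,-0.06,0],0],
    [[-0.95,-0.06,0],0],
    [[-0.95,-0.06,0],0],
    [[-0.95,-0.06,0],0],
    [[-0.95,-0.06,0],0],
    [[-0.95,-0.06,0],0],
    [[-0.95,-0.06,0],0],
    [[-0.95,-0.06,0],0],
  ],
)

```text
time: 12.22
position: [0.5727, 0.0295, 0.0914]
tool_rot: [0.0, 0.085, 0.996, 0.0]
force: [0.4, 0.4, 0.3]
width: 0.383
finger_force: 30.3
```

>>> carry_out(
  deltas=[
    [[-0.95,-0.06,0],0],
    [[-0.95,-0.06,0],0],
    [[-0.95,-0.06,0],0],
    [[-0.95,-0.06,0],0],
    [[-0.2,0,0.7],0],
    [[0,0,1],0],
    [[0,0,1],0],
    [[0,0,0.4],0],
  ],
)

```text
time: 13.22
position: [0.6488, 0.0115, 0.0262]
tool_rot: [-0.001, 0.085, 0.996, -0.0]
force: [0.1, 0.2, 0.4]
width: 0.383
finger_force: 30.3
```

>>> carry_out(
  deltas=[
    [[0,0,0.15],0],
    [[0,0,0],0],
  ],
)

```text
time: 13.48
position: [0.6503, 0.0114, 0.0255]
tool_rot: [0.0, 0.085, 0.996, -0.0]
force: [-0.7, 0.4, -0.5]
width: 0.379
finger_force: 30.3
```

>>> carry_out(
  deltas=[
    [[0,0,0],0],
    [[0,0,0],0],
    [[0,0,0],0],
    [[0,0,-0.5],0],
    [[0,0,-1],0],
    [[0,0,-1],0],
    [[0,0,-0.8],0],
    [[1,0,0],0],
  ],
  jaw=0.4,
)

```text
time: 14.48
position: [0.6317, 0.0146, 0.0936]
tool_rot: [0.002, 0.086, 0.996, 0.0]
force: [-0.2, -0.3, -0.6]
width: 0.599
finger_force: 0.0
```

```bash
python3 - <<'E'
from h import *
go(.438,-.0205,.018)
E
```

```text
yaw 80.2 turn units -0.0 shift units [ 9.25 -3.38  3.78] pos [0.6317 0.0146 0.0936] t 14.47 w 0.599
```

>>> carry_out(
  deltas=[
    [[1,-0.4,0],0],
    [[1,-0.4,0],0],
    [[1,-0.4,0],0],
    [[1,-0.4,0],0],
    [[1,-0.4,0],0],
    [[1,-0.4,0],0],
    [[1,-0.4,0],0],
    [[1,-0.4,0],0],
  ],
  jaw=0.25,
)

```text
time: 15.48
position: [0.4614, -0.0212, 0.0921]
tool_rot: [0.0, 0.085, 0.996, 0.0]
force: [0.1, -1.1, -0.1]
width: 0.748
finger_force: 0.0
```

>>> carry_out(
  deltas=[
    [[1,-0.15,0],0],
    [[0.2,0,0.5],0],
    [[0,0,0.8],0],
    [[0,0,0],0],
  ],
)

```text
time: 15.98
position: [0.4377, -0.0199, 0.0646]
tool_rot: [-0.001, 0.085, 0.996, -0.0]
force: [-0.7, -0.6, 0.3]
width: 0.749
finger_force: 0.0
```

```bash
python3 - <<'E'
from h import *
go(.438,-.0205,.018)
E
```

```text
yaw 80.2 turn units -0.0 shift units [-0.02 -0.03  2.33] pos [ 0.4377 -0.0199  0.0646] t 15.97 w 0.749
```

>>> carry_out(
  deltas=[
    [[0,0,0.9],0],
    [[0,0,0.9],0],
    [[0,0,0.5],0],
    [[0,0,0],0],
  ],
)

```text
time: 16.48
position: [0.4377, -0.0199, 0.0191]
tool_rot: [-0.0, 0.085, 0.996, -0.0]
force: [0.2, 0.8, 0.3]
width: 0.751
finger_force: 0.0
```

>>> carry_out(
  deltas=[
    [[0,0,0],0],
    [[0,0,0],0],
    [[0,0,0],0],
    [[0,0,0],0],
    [[0,0,-0.6],0],
    [[0,0,-1],0],
    [[0,0,-1],0],
    [[0,0,-1],0],
  ],
  jaw=1,
)

```text
time: 17.48
position: [0.4378, -0.02, 0.0928]
tool_rot: [0.0, 0.085, 0.996, 0.0]
force: [-0.7, 0.1, -0.6]
width: 0.381
finger_force: 30.3
```

```bash
python3 - <<'E'
from h import *
go(.606,.019,.0235)
E
```

```text
yaw 80.2 turn units -0.0 shift units [-7.96  3.35  3.47] pos [ 0.4378 -0.02    0.0928] t 17.48 w 0.381
```

>>> carry_out(
  deltas=[
    [[-0.9,0.42,0],0],
    [[-1,0.42,0],0],
    [[-1,0.42,0],0],
    [[-1,0.42,0],0],
    [[-1,0.42,0],0],
    [[-1,0.42,0],0],
    [[-1,0.42,0],0],
    [[-1,0.42,0],0],
  ],
)

```text
time: 18.48
position: [0.6055, 0.0195, 0.0924]
tool_rot: [0.0, 0.085, 0.996, -0.0]
force: [0.4, -0.1, 0.2]
width: 0.38
finger_force: 30.3
```

>>> carry_out(
  deltas=[
    [[0,0,0.3],0],
    [[0,0,1],0],
    [[0,0,1],0],
    [[0,0,0.8],0],
    [[0,0,0.2],0],
    [[0,0,0],0],
  ],
)

```text
time: 19.23
position: [0.6046, 0.0193, 0.025]
tool_rot: [-0.0, 0.086, 0.996, -0.0]
force: [0.3, 0.4, 0.7]
width: 0.379
finger_force: 30.3
```

>>> carry_out(
  deltas=[
    [[0,0,0],0],
    [[0,0,0],0],
    [[0,0,0],0],
    [[0,0,-0.5],0],
    [[0,0,-1],0],
    [[0,0,-1],0],
    [[0,0,-1],0],
    [[1,0,-0.5],0],
  ],
  jaw=0.4,
)

```text
time: 20.23
position: [0.5862, 0.0226, 0.1076]
tool_rot: [0.001, 0.086, 0.996, 0.0]
force: [-0.7, -0.2, -0.6]
width: 0.599
finger_force: 0.0
```

```bash
python3 - <<'E'
from h import *
d0=np.load("top0.npy");p0=cv2.imread("pics/top0.png");W=world("top",d0)
print("pivot,tip,h1,h2:",[W[int(round(95+v/3.3)),int(round(170+u/3.3))].round(4).tolist() for u,v in((487,398),(460,352),(487,465),(538,437))])
p,d=grab_frame("top");cv2.imwrite("pics/top1.png",cv2.resize(p[95:265,170:410],None,fx=3.3,fy=3.3,interpolation=cv2.INTER_CUBIC))
q=W[195:242,300:340].reshape(-1,3);k=(q[:,2]>.012)&(q[:,2]<.04);q=q[k]
# fit: template of shut clip (jaw bar to +50, handles splayed), brute pose search
from scipy.optimize import minimize
segs=[((0,0),(50,0),5.5)]+[((-6,s*4),(-52,s*25.5),2) for s in(1,-1)]
def dist(P,a,b,h):
    a=np.array(a);b=np.array(b);t=np.clip((P-a)@(b-a)/((b-a)@(b-a)),0,1);return np.maximum(np.linalg.norm(P-a-t[:,None]*(b-a),axis=1)-h,0)
def cost(v):
    c,s=np.cos(v[2]),np.sin(v[2]);P=((q[:,:2]*1000-v[:2])@np.array([[c,-s],[s,c]]))
    # also template coverage
    S=np.concatenate([np.linspace(a,b,12) for a,b,h in segs]);
    from scipy.spatial import cKDTree
    return np.mean(np.minimum(np.min([dist(P,*g) for g in segs],0),15)**2)+np.mean(np.minimum(cKDTree(P).query(S)[0],15)**2)
best=min((minimize(cost,[495+dx,-160+dy,np.radians(a)],method="Nelder-Mead") for dx in(-8,8) for dy in(-8,8) for a in(15,30)),key=lambda r:r.fun)
x=best.x;print("clip fit",x[:2].round(1),np.degrees(x[2]).round(1),best.fun)
c,s=np.cos(x[2]),np.sin(x[2]);g=(x[:2]-38*np.array([c,s]))/1000
print("grip",g.round(4));go(*g,.018,90+np.degrees(x[2]))
E
```

```text
pivot,tip,h1,h2: [[0.4981, -0.1695, 0.0193], [0.5405, -0.1434, 0.0192], [0.4374, -0.1708, 0.0038], [0.4636, -0.2183, -0.0006]]
clip fit [ 501.2 -162.5] 25.6 2.607172791247321
grip [ 0.467  -0.1789]
yaw 80.2 turn units -8.84 shift units [ 9.64 -6.6   4.5 ] pos [0.5838 0.0233 0.1081] t 20.27 w 0.599
```

View pics/top1.png

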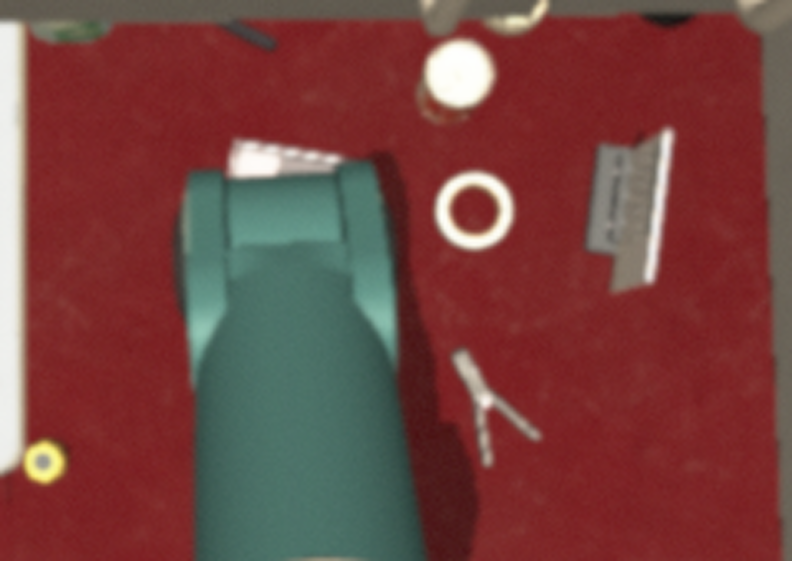

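The picture shows the clip unmoved (pivot at crop (487,398)) and the fourth cap still on the counter at (44,462). The arm hides the tray. I'll turn and go to the clip.

>>> carry_out(
  deltas=[
    [[0.5,-0.5,0],-1],
    [[0.5,-0.5,0],-1],
    [[0.5,-0.5,0],-1],
    [[0.5,-0.5,0],-1],
    [[0.5,-0.5,0],-1],
    [[0.5,-0.5,0],-1],
    [[0.5,-0.5,0],-1],
    [[0.5,-0.5,0],-1],
  ],
  jaw=0.1,
)

```text
time: 21.28
position: [0.5121, -0.0622, 0.1063]
tool_rot: [0.0, -0.194, 0.981, -0.0]
force: [-0.3, -0.9, 0.6]
width: 0.901
finger_force: 0.0
```

>>> carry_out(
  deltas=[
    [[0.5,-0.5,0],-0.85],
    [[0,0,0],0],
  ],
)

```text
time: 21.52
position: [0.5067, -0.0757, 0.1061]
tool_rot: [0.0, -0.221, 0.975, -0.0]
force: [1.3, 0.4, -0.1]
width: 0.898
finger_force: 0.0
```

```bash
python3 - <<'E'
from h import *
go(.467,-.179,.016)
E
```

```text
yaw 115.5 turn units -0.0 shift units [ 4.01 -3.81  4.51] pos [ 0.5067 -0.0757  0.1061] t 21.52 w 0.898
```

>>> carry_out(
  deltas=[
    [[0.8,-0.76,0],0],
    [[0.8,-0.76,0],0],
    [[0.8,-0.76,0],0],
    [[0.8,-0.76,0],0],
    [[0.8,-0.76,0.4],0],
    [[0,0,0.6],0],
    [[0,0,0],0],
  ],
)

```text
time: 22.4
position: [0.4674, -0.1769, 0.0848]
tool_rot: [-0.0, -0.222, 0.975, 0.0]
force: [-0.7, 1.0, 0.1]
width: 0.896
finger_force: 0.0
```

```bash
python3 - <<'E'
from h import *
go(.467,-.179,.016)
p,d=grab_frame("scene");cv2.imwrite("pics/s1.png",cv2.resize(p[110:290,180:420],None,fx=3.3,fy=3.3,interpolation=cv2.INTER_CUBIC))
E
```

```text
yaw 115.6 turn units -0.0 shift units [ 0.06 -0.09  3.44] pos [ 0.4674 -0.1769  0.0848] t 22.4 w 0.896
```

View pics/s1.png

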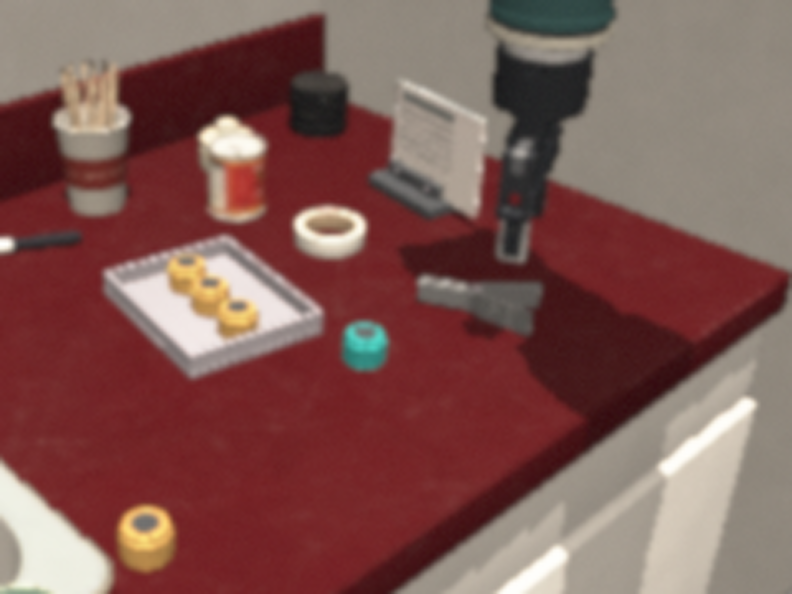

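Three caps are in the tray at crop (185,272), (210,294) and (238,315). The fourth is on the counter at (147,538), and the gripper hovers over the clip handles at about (510,300). I'll descend and squeeze.

>>> carry_out(
  deltas=[
    [[0.05,-0.1,1],0],
    [[0,0,1],0],
    [[0,0,0.9],0],
    [[0,0,0.5],0],
    [[0,0,0],0],
  ],
)

```text
time: 23.08
position: [0.4674, -0.1797, 0.0172]
tool_rot: [-0.0, -0.222, 0.975, 0.0]
force: [-0.5, -0.6, 1.0]
width: 0.897
finger_force: 0.0
```

>>> carry_out(
  deltas=[
    [[0,0,0],0],
    [[0,0,0],0],
    [[0,0,0],0],
    [[0,0,0],0],
    [[0,0,0],0],
    [[0,0,0],0],
    [[0,0,0],0],
  ],
  jaw=1,
  squeeze=40,
)

```text
time: 23.95
position: [0.4679, -0.1804, 0.0182]
tool_rot: [0.001, -0.222, 0.975, -0.0]
force: [-1.5, 0.9, 10.8]
width: 0.169
finger_force: 41.5
```

>>> carry_out(
  deltas=[
    [[0,0,-0.3],0],
    [[0,0,-0.8],0],
    [[0,0,-0.9],0],
    [[0,0,-0.9],0],
    [[0,0,0],0],
  ],
)

```text
time: 24.58
position: [0.4682, -0.1805, 0.0771]
tool_rot: [0.001, -0.221, 0.975, -0.001]
force: [1.0, 0.0, -1.6]
width: 0.173
finger_force: 40.4
```

```bash
python3 - <<'E'
from h import *
go(.467,-.179,.016)
p,d=grab_frame("scene");cv2.imwrite("pics/s2.png",cv2.resize(p[130:250,280:400],None,fx=4,fy=4,interpolation=cv2.INTER_CUBIC));np.save("s2.npy",d)
t,e=grab_frame("top");np.save("t2.npy",e);cv2.imwrite("pics/t2.png",cv2.resize(t[140:240,290:400],None,fx=5,fy=5,interpolation=cv2.INTER_CUBIC))
E
```

```text
yaw 115.6 turn units -0.0 shift units [0.02 0.09 3.06] pos [ 0.4682 -0.1805  0.0771] t 24.57 w 0.173
```

View pics/s2.png

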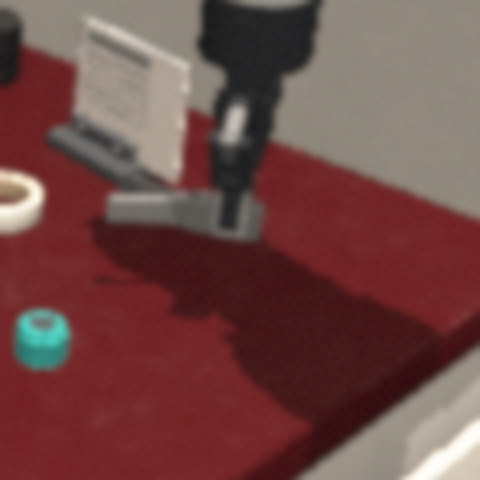

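View pics/t2.png

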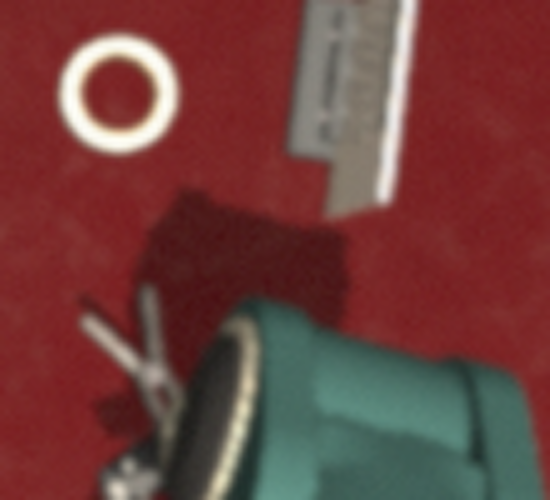

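The clip is lifted, level and gaping: in the top crop the tips are at (85,318) and (148,290), with the pivot at (157,380). Next I work out its pose in the tool frame and the way to the card edge.

```bash
python3 - <<'E'
from h import *
m=camera_model("top");E=np.linalg.inv(np.array(m['extrinsics']));zc=.080
def onz(u,v,z):
    r=E[:3,:3]@[(u-m['cx'])/m['fx'],(v-m['cy'])/m['fy'],1];o=E[:3,3];return (o+r*(z-o[2])/r[2])[:2]
f=lambda x,y,z:onz(290+(x+.5)/5-.5,140+(y+.5)/5-.5,z)
a,b,pv=f(85,318,zc),f(148,290,zc),f(157,380,zc)
print("tips",a.round(4),b.round(4),"pivot",pv.round(4))
print("yaw",np.degrees(np.arctan2(*((a+b)/2-pv)[::-1])).round(1),"len",np.linalg.norm((a+b)/2-pv),"gap",np.linalg.norm(a-b),"grip->pivot",(np.linalg.norm(pv-telemetry.sense()['position'][:2])))
e=np.load("t2.npy");W=world("top",e);q=W[190:225,300:330].reshape(-1,3);q=q[(q[:,2]>.05)&(q[:,2]<.09)]
print(len(q),np.median(q[:,2]),q.max(0).round(3),q.min(0).round(3))
# card edge from first picture: fit on card points
d=np.load("top0.npy");W0=world("top",d);C=W0[128:190,340:385].reshape(-1,3)
for lo,hi in((.05,.09),(.1,.12)):
    c=C[(C[:,2]>lo)&(C[:,2]<hi)];k=np.polyfit(c[:,0],c[:,1],1);print("card z",lo,"n",len(c),"xmin",c[:,0].min().round(4),"y there",np.polyval(k,c[:,0].min()).round(4),"yaw",np.degrees(np.arctan(k[0])).round(2))
ds,Ws=np.load("s2.npy"),None;Ws=world("scene",ds);C=Ws[130:180,295:335].reshape(-1,3);c=C[(C[:,2]>.05)&(C[:,2]<.12)&(C[:,0]>.57)&(C[:,1]<-.26)]
k=np.polyfit(c[:,0],c[:,1],1);print("scene",len(c),"xmin",np.percentile(c[:,0],2).round(4),"y",np.polyval(k,.596).round(4),"yaw",np.degrees(np.arctan(k[0])).round(2))
E
```

```text
tips [ 0.5355 -0.1264] [ 0.5509 -0.1626] pivot [ 0.4999 -0.1664]
yaw 26.8 len 0.04856926375739203 gap 0.03935294294465121 grip->pivot 0.035315620923401146
139 0.07774277330038837 [ 0.55  -0.125  0.084] [ 0.476 -0.177  0.06 ]
card z 0.05 n 182 xmin 0.596 y there -0.2847 yaw -9.02
card z 0.1 n 134 xmin 0.5964 y there -0.2856 yaw -9.05
scene 821 xmin 0.5963 y -0.2605 yaw -41.59
```

>>> carry_out(
  deltas=[
    [[0,-0.5,0],1],
    [[0,-0.5,0],1],
    [[0,-0.5,0],1],
    [[0,-0.5,0],1],
    [[0,-0.5,0],1],
    [[0,-0.5,0],1],
    [[0,-0.5,0],1],
    [[0,-0.5,0],1],
  ],
)

```text
time: 25.68
position: [0.4828, -0.2576, 0.0746]
tool_rot: [-0.001, 0.057, 0.998, 0.0]
force: [-0.4, 0.7, -0.8]
width: 0.171
finger_force: 40.4
```

>>> carry_out(
  deltas=[
    [[0,-0.3,0],0.65],
    [[0,0,0],0],
  ],
)

```text
time: 25.92
position: [0.4822, -0.2636, 0.0749]
tool_rot: [-0.0, 0.079, 0.997, -0.0]
force: [0.0, 0.1, -0.4]
width: 0.168
finger_force: 40.4
```

```bash
python3 - <<'E'
from h import *
go(.4775,-.267,.077,81)
go(.5343,-.2762,.077,81)
t,e=grab_frame("top");np.save("t3.npy",e);cv2.imwrite("pics/t3.png",cv2.resize(t[130:240,310:400],None,fx=5,fy=5,interpolation=cv2.INTER_CUBIC))
E
```

```text
yaw 81.0 turn units -0.0 shift units [ 0.21 -0.21 -0.1 ] pos [ 0.4822 -0.2636  0.0749] t 25.93 w 0.168
yaw 81.0 turn units -0.0 shift units [-2.67 -0.22 -0.1 ] pos [ 0.4822 -0.2636  0.0749] t 25.93 w 0.168
```

View pics/t3.png

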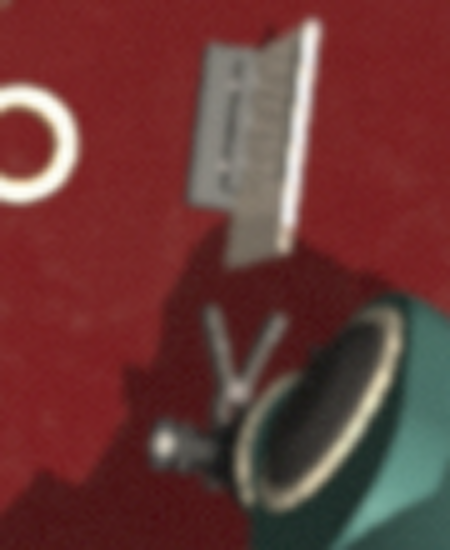

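The top crop shows the open jaws, tips at (211,308) and (282,320) and pivot at (238,392), short of the card's near end at (285,248).

```bash
python3 - <<'E'
from h import *
m=camera_model("top");E=np.linalg.inv(np.array(m['extrinsics']))
def f(x,y,z):
    u,v=310+(x+.5)/5-.5,130+(y+.5)/5-.5
    r=E[:3,:3]@[(u-m['cx'])/m['fx'],(v-m['cy'])/m['fy'],1];o=E[:3,3];return (o+r*(z-o[2])/r[2])[:2]
e=np.array([.596,-.286]);c,s=np.cos(np.radians(-9)),np.sin(np.radians(-9));R=np.array([[c,s],[-s,c]])
P={k:(R@(f(*v)-e)*1000).round(1) for k,v in dict(tipL=(211,308,.08),tipR=(282,320,.08),piv=(238,392,.081),cardnear=(285,246,.115),cardfar=(315,20,.115)).items()}
print(P,"TCP",(R@(telemetry.sense()['position'][:2]-e)*1000).round(1))
p=cv2.imread("pics/t3.png");W=world("top",np.load("t3.npy"))
q=W[188:212,345:372].reshape(-1,3);q=q[(q[:,2]>.065)&(q[:,2]<.095)];l=(q[:,:2]-e)@R.T*1000
l=l[l[:,0]>-60];print("jaw pts near tip y-range",[(a,l[(l[:,0]>a)&(l[:,0]<a+6)][:,1].round(0).tolist()) for a in(-46,-40,-34)],"xmax",l[:,0].max())
E
```

```text
{'tipL': array([-32.5,  25.1]), 'tipR': array([-33.5, -15.9]), 'piv': array([-77.8,   4.2]), 'cardnear': array([ 3.7, -1.4]), 'cardfar': array([131.3,  -2.6])} TCP [-115.8    4.7]
jaw pts near tip y-range [(-46, [23.0, 24.0, 23.0, 20.0, 23.0, 22.0, 20.0, -10.0, -9.0, -12.0, -8.0, -8.0, -10.0, -12.0]), (-40, [26.0, 25.0, 24.0, 26.0, 24.0, 24.0, 20.0, -11.0, -12.0, -14.0, -10.0, -12.0, -14.0]), (-34, [24.0, -13.0, -13.0])] xmax -31.752399204670372
```

>>> carry_out(
  deltas=[
    [[0,-0.32,0],0],
    [[-0.5,0,0],0],
    [[-0.5,0,0],0],
    [[-0.5,0,0],0],
    [[-0.5,0,0],0],
    [[-0.4,0,0],0],
    [[-0.2,0,0],0],
    [[0,0,0],0],
  ],
)

```text
time: 26.98
position: [0.5329, -0.2779, 0.0752]
tool_rot: [-0.0, 0.078, 0.997, -0.0]
force: [-0.8, -0.4, -1.1]
width: 0.17
finger_force: 40.4
```

```bash
python3 - <<'E'
from h import *
go(.5343,-.2762,.077,81)
t,e=grab_frame("top");np.save("t4.npy",e);cv2.imwrite("pics/t4.png",cv2.resize(t[140:230,320:400],None,fx=6,fy=6,interpolation=cv2.INTER_CUBIC))
E
```

```text
yaw 81.0 turn units 0.0 shift units [-0.05  0.1  -0.09] pos [ 0.5329 -0.2779  0.0752] t 26.98 w 0.17
```

View pics/t4.png

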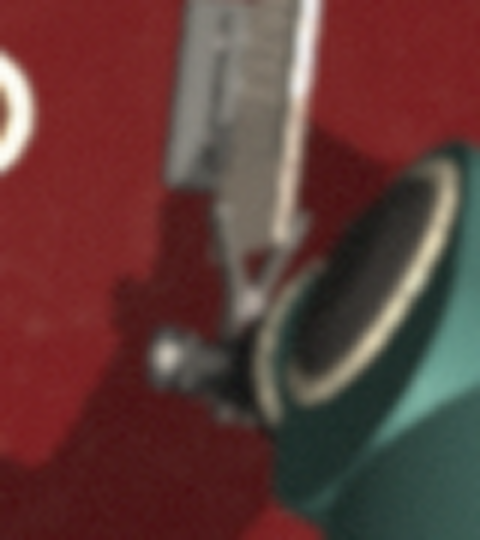

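The top crop shows the tips at (217,207) and (303,215), one on each side of the card and about 16–20 mm past its near end (~row 245). The pivot at (250,300) is short of the edge, and no contact force is measured. I'm handing in.

```bash
python3 -c "
from h import *
s=telemetry.sense();print(s['force'],s['finger_force'],s['width']);print(order.finish_job())"
```

```text
[ 0.22106213  0.26397865 -0.7522753 ] 40.40839433670044 0.16875157190010742
the job is handed in; nothing more can be done
None
```

I handed the job in at about 27 s (the result was not reported back): three brass caps are in the tray and the fourth is on the counter, and the clip is held squeezed open around the card's near edge with no contact force measured.

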